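# Hang the inspection mirror on the hook inside the instrument cabinet

### The job

Pick up the inspection mirror from the bench, reach through the opening in the sloping front of the small cabinet and hang the mirror by its handle loop on the hook inside, then let go so that it hangs still. The hook may be clamped at any height on its strip, so feel for it; touch no part of the cabinet itself (frame, sides, floor) with the mirror or the robot, and leave everything else on the bench where it is.

Things in the scene. Friction and masses are not known exactly. Their poses are not given: they have to be found in the camera images.
- mirror: Inspection mirror lying flat on the bench, 150 mm long, 84 to 156 g (varies). Origin: under the middle of the black grip, on its flat underside; x along the handle towards the loop, z up. Grip 16 mm wide (y), 14 mm thick (z), from x = -23 to +39 mm: grasp it across y. Head: disc 60 mm across, 7 mm thick, centred at x = -50 mm. The loop end points away from the robot (within 30 degrees of +x).
- loop (a point): Centre of the hole in the steel loop at the handle's end, on the mirror at x = 55 mm, y = 0, z = 3.5 mm; the hole runs along the mirror's z. The loop is of 7 mm round bar, inner diameter 26 mm, outer 40 mm; the undersides of loop, grip and head are flush (z = 0).
- cabinet: Fixed grey bench cabinet with clear sides, 220 mm wide, 311 mm high at the back. Origin: on the bench, mid-width, below the front face of the hook strip; x to the back, y left, z up; its front (-x) faces the robot. The front slopes at 40 degrees from a 60 mm high lip at x = -299 mm up to z = 311 mm at x = 0. Empty but for strip and hook. Must not be touched.
- opening (a point): Centre of the opening in the cabinet's sloping front, in its outer face, at x = -109, y = 0, z = 219 mm of the cabinet. The opening is 180 mm wide (y = -90 to +90 mm) and 245 mm long up the slope, from (x, z) = (-203, 141) to (-15, 298) mm; the frame sheet around it is 6 mm thick.
- strip: Fixed vertical steel strip, 40 mm wide, at the back of the inside of the cabinet; it carries the hook, and both may be touched. Same origin and axes as cabinet; its front face is x = 0. A dark block (30 mm wide, 26 mm high, standing 16 mm proud of the strip) clamped on it holds the hook; it does not move under less than 60 N.
- mid (a point): Point on the strip (x = -15, y = 0, z = 195 mm), middle of the hook root's possible places; NOT its real height. Hook: straight peg 9 mm thick, at y = 0, from x = -15 mm, z = H, pointing up and towards the robot, leaning 40 degrees from vertical; axis ends at x = -47 mm, z = H + 38 mm, plus a 4.5 mm round end. H is anywhere from 170 to 220 mm, not reported: find it by touch or sight.
- meter: Bystander, hand multimeter 150 x 76 x 34 mm lying flat; origin under its centre, x along its length.
- spool: Bystander, standing aluminium solder spool 60 mm across, 50 mm high; origin under its centre.
- brush: Bystander, cleaning brush about 170 mm long lying along its x; has no loop.
- screwdriver: Bystander, screwdriver 180 mm long lying along its x.
- pump: Bystander, desoldering pump about 200 mm long, 24 mm thick, lying along its x.
There are look-alikes about, which are no part of the job. What is shaped like the mirror but pink is not meant.

How it is judged:
On the way:
1. the mirror is lifted clear of the bench (height (world z) of mirror above 0.06 m), for 0.2 s.
At the end, for the whole second after the job is handed in: the mirror hangs free from the hook, loop up, within 20 degrees of vertical, over 0.3 N on the hook, loop centre 5 to 65 mm before the strip, within 20 mm of its middle, 140 to 260 mm above the bench; touching neither cabinet nor robot; under 0.04 m/s and 0.5 rad/s (x of loop in the frame of strip between -0.065 and -0.005 m and y of loop in the frame of strip between -0.02 and 0.02 m and z of loop in the frame of strip between 0.14 and 0.26 m and angle between mirror's own x axis and vertical below 0.35 rad and contact force between mirror and strip above 0.3 N and contact force between mirror and cabinet below 0.05 N and contact force between mirror and the arm below 0.05 N and contact force between mirror and the fingers below 0.05 N and linear speed of mirror below 0.04 m/s and angular speed of mirror below 0.5 rad/s).
It fails at once if the cabinet (frame, sides or floor) is touched by anything (over 0.5 N) (contact force between cabinet and anything else above 0.5 N).
It fails at once if a bystander (meter, spool, brush, screwdriver, pump) is shifted by more than 25 mm (distance of any of meter, spool, brush, screwdriver, pump from where it was at the start of the episode above 0.025 m).
It also fails if it takes over 56 s, if anything falls off the work surface, if the arm or the gripper's body presses on something with over 40 N, if the wrist force passes 120 N, or if a joint passes its speed limit or range.

### The arm

A 7-joint arm with a two-finger parallel gripper is mounted at the origin on the work surface. World frame = base frame: x ahead of the robot, y to its left, z up, the work surface at z = 0. Lengths are in m, angles in rad, forces in N, time in s.
With the tool pointing down it reaches from about 0.425 to 0.925 m from the base axis. Payload 6.8 kg.
Tool frame: the origin (TCP) lies at the very end of the fingers, on their centre line; the grasp point (between the pads) lies 19 mm behind it (r.grip_point_offset is the distance from the TCP to the grasp point, in m); z points along the fingers, y is the line along which they close (so a half turn about z gives the same grasp; the last joint's range is limited). The gripper opens to 85 mm and grips with 20 to 120 N. Pads are 22 mm wide; open, the fingers measure 114 mm over their backs; the gripper's body (76 mm by 85 mm) begins 54 mm behind the grasp point. The pads swing forward as they close: fully open they stand 13 mm farther back than shut.
Start: joints at [-1.39, 0.477, 0.022, 1.555, -0.011, 1.109, -0.083], TCP at [0.192, 0.647, 0.231] pointing down, gripper open.
Joint ranges: [-2.96, 2.96], [-0.34, 2.1], [-1.41, 1.46], [0.24, 2.44], [-1.37, 4.51], [0.17, 1.92], [-2.96, 2.96]. Speed limits (rad/s): [2.39, 2.39, 3.14, 3.14, 3.14, 3.14, 3.14].

### API

Orientations are given as a rotation vector (axis times angle).
In Python, from bench import status, eyes, r gives the robot as it stands.
- The arm moves only by the shell command python3 -m crank 'ROWS' [OPENING] [FORCE]. ROWS is JSON, a list of rows, each a list of 6 numbers: the shift along the tool's x, y, z normalised to -1 to 1, where 1 is 0.02 m, then the turn, a rotation vector about the tool's x, y, z normalised to -1 to 1, where 1 is 45 degrees. A call has 1 to 12 rows; each row shifts and turns the commanded pose from where the row before left it, along the tool's axes as they then stand; what a row does not reach is not made up. A row lasts 1/10 s, in which the tool goes at most 50 mm and 8.59 degrees, less where a joint would pass 70% of its speed; a pose out of reach is approached as far as the arm can. A call with a number of a shift or a turn outside -1 to 1 is refused whole. A call with a gripper value outside its range is refused whole. OPENING is the opening, from 0 (shut) to 1 (fully open), set as the call begins (- or left out, the last holds). The fingers move at their own pace and stop on an object; FORCE is the grip in N (left out, the last holds). Time passes only in rows, so rows that do not move let the fingers close. It gives the time, the measured TCP pose, the force, the opening and the grip force at its end, in the units of the state.
- status.get_obs(): the state, without advancing time (a new reading comes with each control period).
- eyes.grab_frame(name): name is "side" or "top" or "wrist"; returns a dict with "image" (420x560x3 uint8, red, green, blue), "depth" (420x560 float32, m along the optical axis (not along the pixel's ray), 0 where there is no reading), "fovy" (degrees; the focal length in pixels is half the picture's height over the tangent of half this angle, whatever the lens; pixels are square), "cx", "cy" (the principal point, pixels), "world_to_cam" (4x4, takes a point from world to camera coordinates). Camera axes: x right, y up, looking along -z (the intrinsics and any distortion apply to the point x, -y, -z); pixel columns grow to the right and rows downward; lengths in m; the calibration is good to about 2 mm. A picture is of the moment at which its call begins.
- r.hand_in(): hands the job in; it is judged then, once.
The state is a dict: "clock": time; "joints": joint angles; "qvel": joint speeds; "tau": joint torques, N m; "tcp_pos": TCP position; "orientation": TCP orientation; "contact_force": force on the tool from outside, world axes, zero at the start; "moment": the same for the moment, N m; "grip_width": finger opening in m; "gripper_force": force on a finger pad.
Only numpy, scipy, OpenCV 4.12 (cv2) and the standard library are available. Lean on these libraries where they do the work, as an engineer would, in place of code of your own. Each camera call takes 0.05 s, during which the arm holds its last target. There are 200 camera calls.

## Working session

There is one attempt and no reset: what is moved stays moved. The work goes in short steps, Python scripts to look and compute and a shell command to move; the robot and the scene stay as the last step left them, time stands still between calls to the robot, and variables do not carry over. Pictures are saved under pics/ and viewed, at most 10 in all, crops included, and the job is handed in when it is done.

```bash
ls; mkdir -p pics
cat > h.py <<'E'
import numpy as np, cv2
from bench import status, eyes, r
from scipy.spatial.transform import Rotation as R
def grab(n):
    f=eyes.grab_frame(n); np.savez(f'/tmp/{n}.npz',**{k:np.array(v) for k,v in f.items()}); return f
def load(n): return dict(np.load(f'/tmp/{n}.npz'))
def pt(f,u,v,d=None):
    h=f['image'].shape[0]; fl=h/2/np.tan(np.radians(float(f['fovy']))/2)
    if d is None:
        p=f['depth'][int(v)-1:int(v)+2,int(u)-1:int(u)+2]; d=np.median(p[p>0]) if (p>0).any() else np.nan
    c=np.array([(u-f['cx'])/fl*d,-(v-f['cy'])/fl*d,-d,1])
    return (np.linalg.inv(f['world_to_cam'])@c)[:3]
def save(img,n): cv2.imwrite(f'pics/{n}.png',img[...,::-1])
E
python3 - <<'E'
from h import *
print(status.get_obs())
a=grab('top');b=grab('side')
for f in(a,b): print({k:v for k,v in f.items() if k not in('image','depth')})
save(a['image'],'top1');save(b['image'],'side1')
E
```

```text
pics
{'clock': 0.0, 'joints': array([-1.39008591,  0.47782837,  0.0223189 ,  1.55647973, -0.01150703,
        1.10929268, -0.08310879]), 'qvel': array([-5.50831488e-05, -5.77413086e-04,  3.35445038e-03,  7.22463049e-04,
        1.43110547e-03,  8.12697144e-05,  6.83646126e-04]), 'tau': array([ 1.29336013e-04, -5.96452439e+01,  1.60799369e+00, -2.81198269e+01,
        1.24275152e-02,  9.17411700e-03, -2.48063679e-05]), 'tcp_pos': array([0.19207637, 0.64646045, 0.23029442]), 'orientation': array([-4.5202275e-01, -3.1087545e+00,  2.9446178e-03]), 'contact_force': array([-0.32416762,  0.06787228,  0.05127486]), 'moment': array([ 0.0470333 , -0.00370665,  0.06094818]), 'gripper_force': 0.0, 'grip_width': 0.08552599654821921}
{'fovy': 50.63914533113516, 'cx': 279.71938309373377, 'cy': 216.53480278011398, 'world_to_cam': array([[ 0.00353213, -0.99993944,  0.0104232 , -0.12942024],
       [ 0.98936774,  0.00500988,  0.14534914, -0.50334888],
       [-0.14539256,  0.00979899,  0.98932552, -1.16096226],
       [ 0.        ,  0.        ,  0.        ,  1.        ]])}
{'fovy': 55.61270684252351, 'cx': 279.62916237492556, 'cy': 215.72345020185975, 'world_to_cam': array([[-0.93920935, -0.34333343, -0.00281819,  0.41035706],
       [ 0.25790023, -0.71087261,  0.65432989, -0.3115491 ],
       [-0.2266567 ,  0.61382594,  0.75620398, -0.90156295],
       [ 0.        ,  0.        ,  0.        ,  1.        ]])}
```

View pics/top1.png

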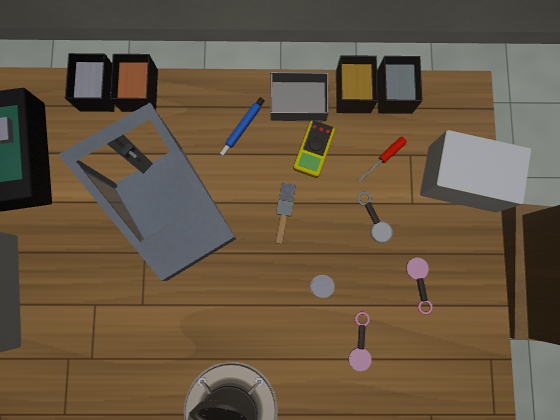

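View pics/side1.png

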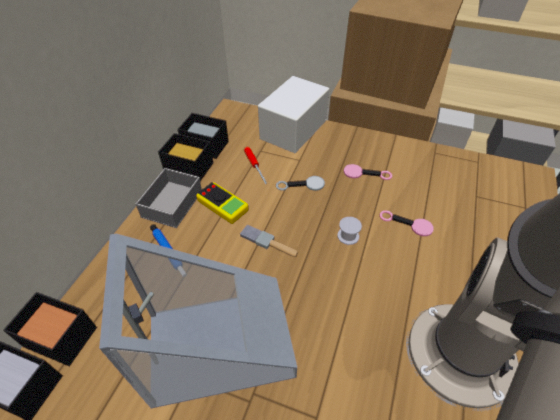

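Candidates for the mirror in the top picture: the steel-grey one with head (381,232) and loop (364,198), a pink one at (418,268), and a pink one at (360,360). The brush at (286,200) has no loop. I choose the grey one. The cabinet is on the left, with its strip and hook block at about (130,152).

Run:
```python
from h import *
a=load('top');b=load('side')
def crop(f,x,y,w,h,s): return cv2.resize(f['image'][y:y+h,x:x+w],None,fx=s,fy=s,interpolation=cv2.INTER_CUBIC)
L=crop(a,50,95,200,195,3)   # 600x585
M=crop(a,345,185,50,64,4)  # 200x256
N=np.zeros((585,200,3),np.uint8);N[:256]=M
save(np.hstack([L,N]),'crop1')
save(crop(b,95,225,210,180,3.3),'crop2')
for n,u,v in [('head',381,232),('loop',364,198),('grip',373,215)]: print(n,pt(a,u,v))
```

```text
head [ 0.46671554 -0.40764086  0.00616947]
loop [ 5.63227549e-01 -3.64140795e-01 -9.86682007e-05]
grip [ 0.51278325 -0.384801    0.01499428]
```

View pics/crop1.png

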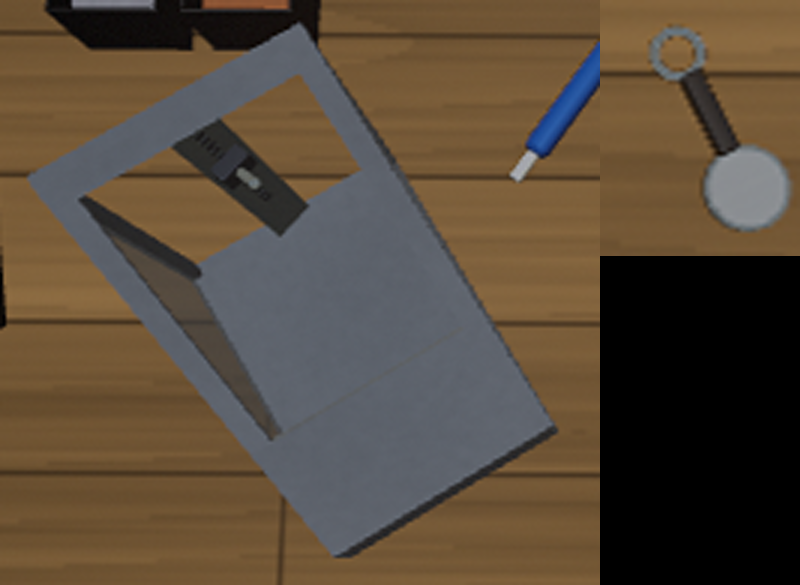

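View pics/crop2.png

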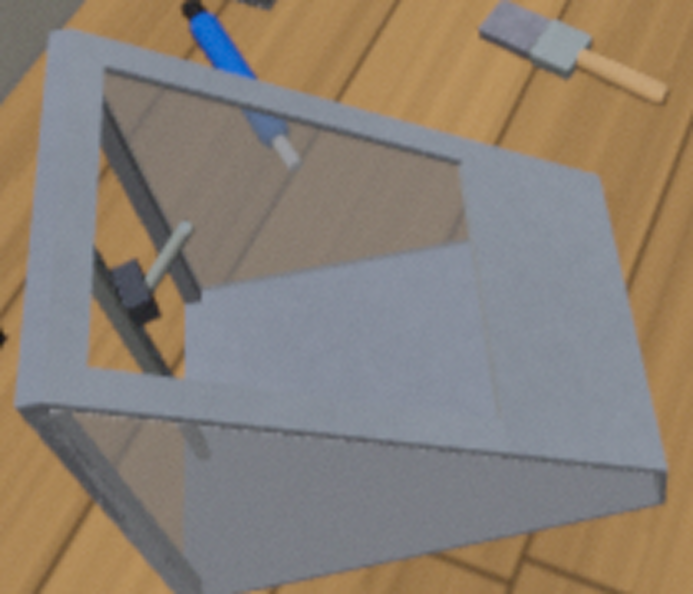

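```bash
cat > fit.py <<'E'
from h import *
from scipy.optimize import least_squares
a=load('top');b=load('side')
def proj(f,P):
    h=f['image'].shape[0]; fl=h/2/np.tan(np.radians(float(f['fovy']))/2)
    c=(f['world_to_cam']@np.append(P,1))[:3]
    return np.array([f['cx']+fl*c[0]/-c[2], f['cy']-fl*c[1]/-c[2]])
T=lambda u,v:(u/3+50,v/3+95)
S=lambda u,v:(u/3.3+95,v/3.3+225)
C={'bl':(0,.11,.311),'br':(0,-.11,.311),'fl':(-.299,.11,.06),'fr':(-.299,-.11,.06),
 'obl':(-.015,.09,.298),'obr':(-.015,-.09,.298),'ofl':(-.203,.09,.141),'ofr':(-.203,-.09,.141)}
top={'bl':(28,178),'br':(302,23),'fr':(556,430),'fl':(338,557),'obl':(80,198),'obr':(300,74),'ofl':(275,438),'ofr':(460,330)}
side={'obr':(105,70),'ofr':(460,162),'obl':(90,367),'ofl':(498,420),'br':(52,32),'bl':(20,405),'fr':(600,175),'fl':(665,468)}
meas=[(a,C[k],T(*v),k) for k,v in top.items()]+[(b,C[k],S(*v),k) for k,v in side.items()]
def W(p,q): 
    c,s=np.cos(p[2]),np.sin(p[2]); return np.array([p[0]+c*q[0]-s*q[1],p[1]+s*q[0]+c*q[1],q[2]])
res=lambda p:np.concatenate([proj(f,W(p,q))-m for f,q,m,k in meas])
s=least_squares(res,[.6,.25,.5],loss='soft_l1')
if __name__=='__main__':
    p=s.x; print(p,np.degrees(p[2])); print(res(p).reshape(-1,2).round(1).tolist())
    tip=lambda H:W(p,(-.047-.0029,0,H+.038+.0034))
    for f,m in((a,T(259,185)),(b,S(189,225))):
        print([ (H,(proj(f,tip(H))-m).round(1).tolist()) for H in (.17,.18,.19,.2,.21,.22)])
    # mirror
    I=lambda u,v:(345+(u-600)/4,185+v/4)
    def onz(f,uv,z):
        A=pt(f,*uv,1.);B=pt(f,*uv,2.); return A+(B-A)*(z-A[2])/(B[2]-A[2])
    L=onz(a,I(677,53),.0035);Hd=onz(a,I(747,187),.007);print(L,Hd,np.linalg.norm(L-Hd), np.degrees(np.arctan2(*(L-Hd)[[1,0]])))
E
python3 fit.py
```

```text
[0.644974   0.24369577 0.55820453] 31.9827635804915
[[1.6, 3.3], [1.5, 3.0], [-1.0, -2.8], [-1.3, -0.7], [-1.2, -0.6], [-0.8, -1.5], [-1.1, 0.7], [1.1, -1.6], [-1.5, -0.8], [0.1, -0.4], [-1.8, 0.6], [1.1, -0.1], [4.6, -0.7], [5.7, -0.1], [-1.1, -0.0], [0.6, 0.7]]
[(0.17, [-3.1, 6.5]), (0.18, [-4.5, 5.4]), (0.19, [-5.9, 4.2]), (0.2, [-7.3, 3.0]), (0.21, [-8.7, 1.8]), (0.22, [-10.2, 0.6])]
[(0.17, [4.0, 14.6]), (0.18, [2.7, 12.0]), (0.19, [1.4, 9.4]), (0.2, [0.0, 6.7]), (0.21, [-1.3, 3.9]), (0.22, [-2.7, 1.1])]
[ 0.5618323  -0.36409355  0.0035    ] [ 0.46732623 -0.40953874  0.007     ] 0.10492336298409502 25.681537219513135
```

```bash
cat > q.py <<'E'
from fit import *
meas[:]=[m for m in meas if m[3] not in('bl','br')]
s=least_squares(res,s.x,loss='soft_l1');p=s.x;print(p,np.degrees(p[2]),res(p).reshape(-1,2).round(1).tolist())
def Ci(P): 
    c,s_=np.cos(p[2]),np.sin(p[2]);d=P-np.array([p[0],p[1],0]);return np.array([c*d[0]+s_*d[1],-s_*d[0]+c*d[1],d[2]])
for n,q in dict(slopeL=(150,300),slopeFrontmid=(400,440),slopeR=(345,130),slopetop=(170,110),floor=(380,260),stripbot=(285,215),striptop=(190,138),hook1=(255,183),hook2=(248,178),hook3=(243,174),block=(230,162)).items():
    print('T',n,Ci(pt(a,*T(*q))).round(4))
for n,q in dict(slopeL=(300,415),slopefront=(580,320),slopeback=(60,220),slopeR=(300,110),floor=(380,340),strip=(150,350),hook1=(184,232),hook2=(172,250),hook3=(160,270),block=(130,290)).items():
    print('S',n,Ci(pt(b,*S(*q))).round(4))
E
python3 q.py
```

```text
[0.64354663 0.24214101 0.5559066 ] 31.851102170283728 [[-0.6, -2.1], [-1.0, -0.1], [-0.6, -0.0], [-0.1, -0.8], [-0.7, 1.3], [1.6, -0.8], [-0.2, -1.3], [1.1, -0.6], [-0.6, 0.0], [2.1, -0.3], [-0.1, -0.1], [1.4, 0.6]]
T slopeL [-0.0845  0.0958  0.2386]
T slopeFrontmid [-0.2485  0.0066  0.1024]
T slopeR [-0.0555 -0.0947  0.263 ]
T slopetop [0.0028 0.0017 0.3093]
T floor [-0.0742 -0.0487  0.0034]
T stripbot [0.0009 0.0029 0.0268]
T striptop [-0.0008  0.0065  0.2629]
T hook1 [-0.0455 -0.0146  0.2369]
T hook2 [-0.0357 -0.0109  0.2285]
T hook3 [-0.0283 -0.0084  0.2224]
T block [-0.0088 -0.0027  0.2091]
S slopeL [-0.1    0.101  0.225]
S slopefront [-0.261   0.0138  0.0897]
S slopeback [-0.0007  0.0129  0.3084]
S slopeR [-0.1093 -0.0954  0.2194]
S floor [-0.1245 -0.0416  0.0042]
S strip [-0.0022  0.0073  0.1463]
S hook1 [-0.044  -0.0125  0.2369]
S hook2 [-0.0349 -0.0088  0.2265]
S hook3 [-0.0251 -0.0051  0.2137]
S block [-0.0076  0.0015  0.2093]
```

```bash
python3 - <<'E'
from h import *
a=load('top')
for u,v in [(5,130),(25,110),(45,180),(20,190),(5,250),(10,290),(15,340),(5,235),(2,345),(480,165),(235,400)]: print(u,v,pt(a,u,v).round(3))
E
python3 -m crank '[[-1,0,-1,0,0,0.038],[-1,0,-1,0,0,0.038],[-1,0,-1,0,0,0.038],[-1,0,-1,0,0,0.038],[-1,0,-1,0,0,0.038]]'
```

```text
5 130 [0.707 0.57  0.136]
25 110 [0.773 0.542 0.106]
45 180 [0.602 0.513 0.034]
20 190 [0.558 0.534 0.109]
5 250 [0.408 0.583 0.067]
10 290 [0.306 0.57  0.052]
15 340 [0.178 0.556 0.035]
5 235 [0.448 0.589 0.064]
2 345 [0.173 0.556 0.089]
480 165 [ 0.621 -0.628  0.145]
235 400 [ 0.062 -0.025  0.159]
clock: 0.6
tcp_pos: [0.2868, 0.6123, 0.3315]
orientation: [-0.684, -3.066, 0.002]
contact_force: [0.5, 0.5, 0.6]
grip_width: 0.0857
gripper_force: 0.0
```

```bash
python3 -m crank '[[-1,0,-1,0,0,0.038],[-1,0,-1,0,0,0.038],[-1,0,-1,0,0,0.038],[-1,0,-1,0,0,0.038],[-1,0,0,0,0,0.038],[-1,0,0,0,0,0.038],[-1,0,0,0,0,0.038],[-1,0,0,0,0,0.038],[-1,0,0,0,0,0.038],[-1,0,0,0,0,0.038],[-1,0,0,0,0,0.038],[-1,0,0,0,0,0.038]]'
python3 -m crank '[[-1,0,0,0,0,0.038],[-1,0,0,0,0,0.038],[-1,0,0,0,0,0.038],[-1,0,0,0,0,0.038],[-1,0,0,0,0,0.038],[-1,0,0,0,0,0.038],[-1,0,0,0,0,0.038],[-1,0,0,0,0,0.038],[-1,0,0,0,0,0.038],[-1,0,0,0,0,0.038],[-1,0,0,0,0,0.038],[-1,0,0,0,0,0.038]]'
python3 -m crank '[[-1,0,0,0,0,0.038],[-1,0,0,0,0,0.038],[-1,0,0,0,0,0.038],[-1,0,0,0,0,0.038],[-1,0,0,0,0,0.038],[-1,0,0,0,0,0.038],[-1,0,0,0,0,0.038],[-1,0,0,0,0,0.038],[-1,0,0,0,0,0.038],[-1,0,0,0,0,0.038],[-1,0,0,0,0,0.038],[-1,0,0,0,0,0.038]]'
cat > st.py <<'E'
from h import *
o=status.get_obs();M=R.from_rotvec(o['orientation']).as_matrix()
print(o['clock'],o['tcp_pos'].round(4),'yaw x',np.degrees(np.arctan2(M[1,0],M[0,0])).round(1),'z',M[:,2].round(3),'q',o['joints'].round(2),'F',o['contact_force'].round(1))
E
python3 st.py
```

```text
clock: 1.8
tcp_pos: [0.4841, 0.4765, 0.4112]
orientation: [-1.222, -2.894, 0.0]
contact_force: [0.8, -0.4, 0.4]
grip_width: 0.0854
gripper_force: 0.0
clock: 3.0
tcp_pos: [0.6204, 0.2806, 0.4113]
orientation: [-1.717, -2.631, 0.0]
contact_force: [0.6, 0.2, -0.5]
grip_width: 0.0854
gripper_force: 0.0
clock: 4.2
tcp_pos: [0.6794, 0.0493, 0.4113]
orientation: [-2.159, -2.283, -0.0]
contact_force: [0.3, -0.7, -0.4]
grip_width: 0.0855
gripper_force: 0.0
4.2 [0.6794 0.0493 0.4113] yaw x 93.2 z [ 0.  0. -1.] q [-0.5   0.42  0.51  1.31 -0.2   1.47  0.05] F [ 0.3 -0.7 -0.4]
```

```bash
python3 -m crank '[[-1,0,0,0,0,0.038],[-1,0,0,0,0,0.038],[-1,0,0,0,0,0.038],[-1,0,0,0,0,0.038],[-1,0,0,0,0,0.038],[-1,0,0,0,0,0.038],[-1,0,0,0,0,0.038],[-1,0,0,0,0,0.038],[-1,0,0,0,0,0.038],[-1,0,0,0,0,0.038],[-1,0,0,0,0,0.038],[-1,0,0,0,0,0.038]]' >/dev/null
python3 -m crank '[[-1,-0.2,0.5,0,0,0.06],[-1,-0.2,0.5,0,0,0.06],[-1,-0.2,0.5,0,0,0.06],[-1,-0.2,0.5,0,0,0.06],[-1,-0.2,0.5,0,0,0.06],[-1,-0.2,0.5,0,0,0.06],[-1,-0.2,0.5,0,0,0.06],[-1,-0.2,0.5,0,0,0.06],[-1,-0.2,0.5,0,0,0.06]]' >/dev/null
cat > go.py <<'E'
# tool-frame move units to target: x y z yawx(deg)
import sys; from h import *
t=np.array([float(v) for v in sys.argv[1:4]]);o=status.get_obs();M=R.from_rotvec(o['orientation']).as_matrix()
d=M.T@(t-o['tcp_pos'])/.02;print('shift units',d.round(2))
if len(sys.argv)>4:
    yaw,tilt=float(sys.argv[4]),float(sys.argv[5])
    c=R.from_euler('z',yaw,degrees=True)*R.from_matrix(np.array([[1,0,0],[0,-1,0],[0,0,-1.]]))*R.from_euler('y',tilt,degrees=True)
    print('turn units',((R.from_matrix(M).inv()*c).as_rotvec()/np.radians(45)).round(3))
E
python3 st.py; python3 go.py .5196 -.3843 .25 25.7 0
```

```text
6.3 [ 0.5377 -0.3288  0.321 ] yaw x 48.3 z [ 0. -0. -1.] q [-0.09  0.4   0.75  1.6  -0.29  1.26 -0.02] F [ 0.3 -0.5  0.1]
shift units [-2.68  1.17  3.55]
turn units [ 0.    -0.     0.503]
```

```bash
python3 -m crank '[[-0.67,0.29,0.9,0,0,0],[-0.67,0.29,0.9,0,0,0],[-0.67,0.29,0.9,0,0,0],[-0.67,0.29,0.9,0,0,0],[0,0,0,0,0,0.126],[0,0,0,0,0,0.126],[0,0,0,0,0,0.126],[0,0,0,0,0,0.126],[0,0,0,0,0,0]]' >/dev/null
python3 st.py
python3 - <<'E'
from h import *
f=grab('wrist'); save(f['image'],'w1'); print(f['fovy'],np.linalg.inv(f['world_to_cam']).round(3))
E
```

```text
7.2 [ 0.5203 -0.3835  0.2492] yaw x 25.7 z [-0. -0. -1.] q [-0.03  0.52  0.82  1.65 -0.41  1.15 -0.22] F [-1.  -0.1  0.3]
58.66663693409161 [[ 0.435  0.868  0.241  0.581]
 [-0.901  0.418  0.117 -0.355]
 [ 0.001 -0.268  0.963  0.391]
 [ 0.     0.     0.     1.   ]]
```

View pics/w1.png

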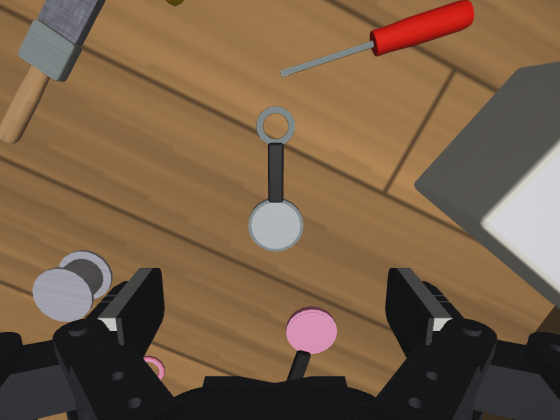

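Wrist view: the grey mirror has its loop at (276,126), grip at (276,172) and head at (276,225). It lies in line with the fingers. The white box corner is at (415,185), and a pink look-alike is at (311,330).

Run:
```python
from h import *
f=load('wrist')
def onz(uv,z):
    A=pt(f,*uv,1.);B=pt(f,*uv,2.); return A+(B-A)*(z-A[2])/(B[2]-A[2])
L=onz((276,126),.0035);H=onz((276,225),.007);print(L,H,np.linalg.norm(L-H),np.degrees(np.arctan2(*(L-H)[[1,0]])))
u=(L-H)[:2]/np.linalg.norm((L-H)[:2]);print('org',H[:2]+.05*u,L[:2]-.055*u)
print('grip ends',onz((276,143),.014),onz((276,201),.014), pt(f,276,172),'box',pt(f,415,185),pt(f,430,190),pt(f,484,224))
```

```text
[ 0.56406393 -0.36493686  0.0035    ] [ 0.47019508 -0.41033541  0.007     ] 0.1043294761479468 25.81017958279505
org [ 0.51520715 -0.38856586] [ 0.51455066 -0.38888337]
grip ends [ 0.54960362 -0.37188023  0.014     ] [ 0.49584152 -0.39789173  0.014     ] [ 0.52315788 -0.3846796   0.0131603 ] box [ 0.57327247 -0.51929737  0.01409443] [ 0.5760648  -0.51839722  0.0507179 ] [ 0.57319129 -0.52099596  0.14283703]
```

```bash
python3 -m crank '[[0.04,0.11,1,0,0,0],[0,0,1,0,0,0],[0,0,1,0,0,0],[0,0,1,0,0,0],[0,0,1,0,0,0],[0,0,1,0,0,0],[0,0,1,0,0,0],[0,0,1,0,0,0],[0,0,1,0,0,0],[0,0,1,0,0,0],[0,0,1,0,0,0],[0,0,0.6,0,0,0]]' >/dev/null
python3 -m crank '[[0,0,0.3,0,0,0],[0,0,0.3,0,0,0],[0,0,0,0,0,0],[0,0,0,0,0,0]]'; python3 st.py
```

```text
clock: 8.85
tcp_pos: [0.5226, -0.385, 0.0059]
orientation: [3.061, 0.703, 0.001]
contact_force: [0.4, -0.4, 0.1]
grip_width: 0.0854
gripper_force: 0.0
8.85 [ 0.5226 -0.385   0.0059] yaw x 25.9 z [ 0.001 -0.001 -1.   ] q [ 0.12  0.8   0.61  1.79 -0.64  0.75 -0.05] F [ 0.4 -0.4  0.1]
```

```bash
python3 -m crank '[[0,0,0.08,0,0,0],[0,0,0,0,0,0],[0,0,0,0,0,0],[0,0,0,0,0,0],[0,0,0,0,0,0],[0,0,0,0,0,0],[0,0,0,0,0,0],[0,0,0,0,0,0]]' 0.0 60
python3 -m crank '[[0,0,-0.5,0,0,0],[0,0,-1,0,0,0],[0,0,-1,0,0,0],[0,0,-1,0,0,0],[0,0,-1,0,0,0],[0,0,-1,0,0,0],[0,0,-1,0,0,0],[0,0,-1,0,0,0],[0,0,-1,0,0,0],[0,0,0,0,0,0]]'
```

```text
clock: 9.65
tcp_pos: [0.5225, -0.3849, 0.004]
orientation: [3.062, 0.702, 0.001]
contact_force: [-0.2, 0.2, 4.1]
grip_width: 0.0144
gripper_force: 60.1
clock: 10.65
tcp_pos: [0.5232, -0.3858, 0.1766]
orientation: [3.059, 0.701, 0.005]
contact_force: [0.9, -0.2, -1.0]
grip_width: 0.0139
gripper_force: 59.6
```

Run:
```python
from h import *
f=grab('wrist'); i=f['image']; save(cv2.resize(i[60:400,120:440],None,fx=1.75,fy=1.75),'w2')
```

```text
(no output)
```

View pics/w2.png

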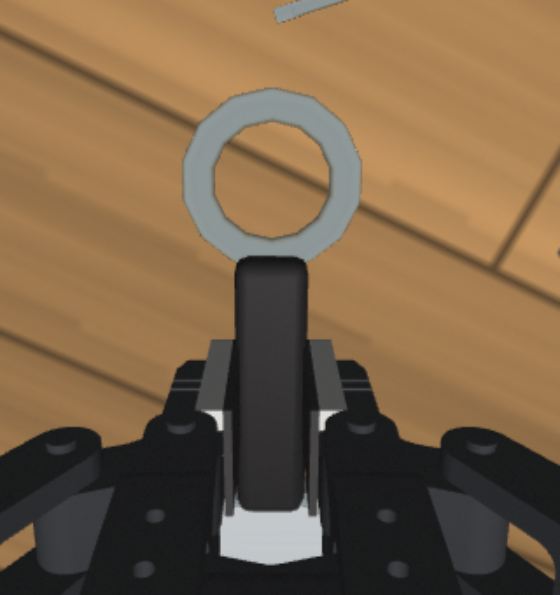

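The mirror is held straight. The loop centre is at crop (272,178), which is full-frame (275,162).

```bash
python3 - <<'E'
from h import *
f=load('wrist');o=status.get_obs();M=R.from_rotvec(o['orientation']).as_matrix()
P=[]
for u,v in [(198,178),(346,178),(272,104),(225,125),(320,125)]:
    q=pt(f,120+u/1.75,60+v/1.75);P.append(M.T@(q-o['tcp_pos']));print(P[-1].round(4))
d=np.median(f['depth'][160:163,232:235]);c=M.T@(pt(f,275.4,161.7,d)-o['tcp_pos']);print('loop',c.round(4))
E
python3 st.py
```

```text
[ 0.0474 -0.014  -0.0038]
[ 0.0474  0.0177 -0.0039]
[ 0.0628  0.0019 -0.0042]
[ 0.0586 -0.008  -0.0045]
[ 0.0585  0.0119 -0.004 ]
loop [ 0.0474  0.0019 -0.0038]
10.7 [ 0.5227 -0.3851  0.1749] yaw x 25.8 z [ 0.002 -0.001 -1.   ] q [ 0.01  0.6   0.77  1.71 -0.48  1.02 -0.17] F [ 0.  -0.6 -1. ]
```

```bash
python3 -m crank '[[0,0,-1,0,0,0],[0,0,-1,0,0,0],[0,0,-1,0,0,0],[0.48,-1,-0.8,0,0,0],[0.48,-1,-0.8,0,0,0],[0.48,-1,-0.8,0,0,0],[0.48,-1,-0.8,0,0,0],[0.48,-1,-0.8,0,0,0],[0.48,-1,-0.8,0,0,0],[0.48,-1,-0.8,0,0,0],[0.48,-1,-0.8,0,0,0],[0.48,-1,-0.8,0,0,0]]' 
python3 -m crank '[[0.48,-1,0,0,0,0],[0.48,-1,0,0,0,0],[0.48,-1,0,0,0,0],[0.48,-1,0,0,0,0],[0.48,-1,0,0,0,0],[0.48,-1,0,0,0,0],[0.48,-1,0,0,0,0],[0.48,-1,0,0,0,0],[0.48,-1,0,0,0,0],[0.48,-1,0,0,0,0],[0.48,-1,0,0,0,0],[0,0,0,0,0,0]]'
python3 st.py; python3 go.py .53 .157 .37 31.85 40
```

```text
clock: 11.9
tcp_pos: [0.5209, -0.1837, 0.377]
orientation: [-3.061, -0.703, 0.003]
contact_force: [0.1, 0.5, -1.0]
grip_width: 0.0141
gripper_force: 59.5
clock: 13.1
tcp_pos: [0.5199, 0.063, 0.3762]
orientation: [-3.059, -0.711, 0.004]
contact_force: [0.3, 1.1, -1.1]
grip_width: 0.0141
gripper_force: 59.5
13.1 [0.5199 0.063  0.3762] yaw x 26.2 z [-0.003 -0.    -1.   ] q [-0.92  0.12  0.77  1.75 -0.09  1.31 -1.25] F [ 0.3  1.1 -1.1]
shift units [ 2.53 -4.    0.31]
turn units [ 0.043  0.891 -0.121]
```

```bash
python3 -m crank '[[0.6,-1,0.1,0,0,0],[0.6,-1,0.1,0,0,0],[0.6,-1,0.1,0,0,0],[0.6,-1,0,0,0,0],[0,0,0,0.0054,0.111,-0.015],[0,0,0,0.0054,0.111,-0.015],[0,0,0,0.0054,0.111,-0.015],[0,0,0,0.0054,0.111,-0.015],[0,0,0,0.0054,0.111,-0.015],[0,0,0,0.0054,0.111,-0.015],[0,0,0,0.0054,0.111,-0.015],[0,0,0,0.0054,0.111,-0.015]]'
python3 -m crank '[[0,0,0,0,0,0],[0,0,0,0,0,0]]'>/dev/null
python3 st.py; python3 go.py .5304 .157 .2725 31.85 40
cat > tc.py <<'E'
from h import *
p=(.6435,.2421,np.radians(31.85))
Rc=R.from_euler('z',p[2]).as_matrix(); o0=np.array([p[0],p[1],0])
cab=lambda P:Rc.T@(np.asarray(P)-o0)
def state():
    o=status.get_obs();M=R.from_rotvec(o['orientation']).as_matrix()
    return o['tcp_pos'],M
def loop(): t,M=state(); return cab(t+M@[.0474,.001,-.0005])
E
python3 -c "
from tc import *
print('loop cab',loop())
f=grab('side');i=f['image'];save(cv2.resize(i[190:390,60:310],None,fx=3,fy=3),'s2')"
```

```text
clock: 14.3
tcp_pos: [0.5285, 0.1508, 0.3708]
orientation: [-2.684, -0.756, -0.98]
contact_force: [0.4, -0.9, -1.2]
grip_width: 0.0142
gripper_force: 59.5
14.5 [0.5288 0.1512 0.3712] yaw x 31.4 z [ 0.547  0.334 -0.768] q [-1.04 -0.27  0.62  2.19  0.1   0.48 -1.48] F [0.8 0.6 0.1]
shift units [-2.99 -0.21  3.93]
turn units [ 0.006  0.003 -0.008]
loop cab [-0.10934382 -0.01796079  0.40196712]
```

View pics/s2.png

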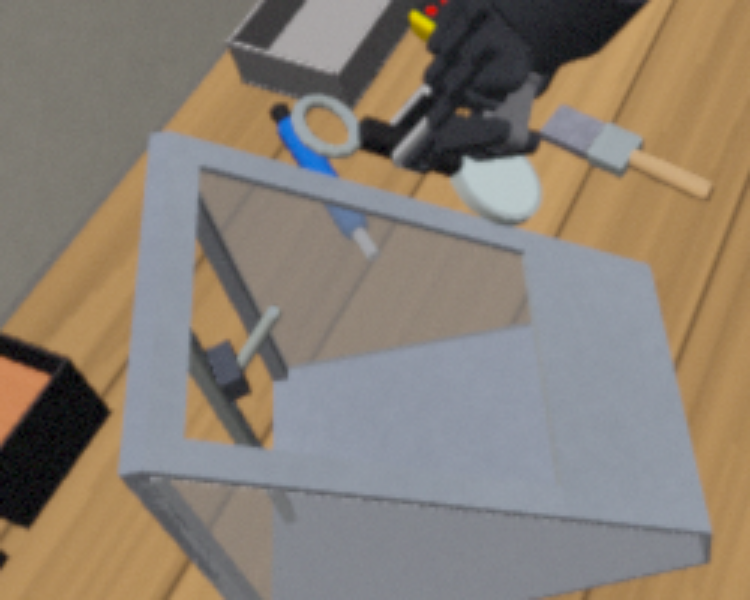

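Side view: the held mirror is above the slope, with its loop at crop (325,125). The hook tip is at (275,312) and the hook block at (226,368). The pose is tilted parallel to the slope as intended.

```bash
python3 -m crank '[[-0.75,-0.05,0.98,0,0,0],[-0.75,-0.05,0.98,0,0,0],[-0.75,-0.05,0.98,0,0,0],[-0.75,-0.05,0.98,0,0,0],[0,0,0,0,0,0],[0,0,0,0,0,0]]'
python3 st.py
python3 -c "
from tc import *
print('loop cab',loop())
f=grab('wrist');i=f['image'];save(i[:300],'w3')
d=f['depth'];print(d.shape)"
```

```text
clock: 15.15
tcp_pos: [0.5314, 0.159, 0.274]
orientation: [-2.685, -0.76, -0.977]
contact_force: [-0.3, -0.1, -0.2]
grip_width: 0.014
gripper_force: 59.5
15.15 [0.5314 0.159  0.274 ] yaw x 31.6 z [ 0.548  0.335 -0.766] q [-1.33 -0.15  0.98  2.33 -0.1   0.21 -1.25] F [-0.3 -0.1 -0.2]
loop cab [-0.10308037 -0.01252138  0.3048183 ]
(420, 560)
```

View pics/w3.png

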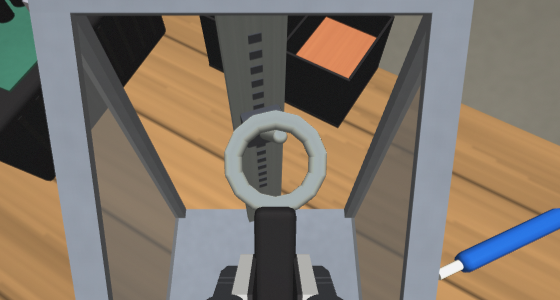

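Wrist view: the opening frames the picture, and the hook tip shows through the loop at (280,135). The hole centre is at (276,161).

Run:
```python
from tc import *
f=load('wrist')
for u,v in [(280,131),(280,134),(280,137),(283,134),(277,134),(277,139)]: print(u,v,cab(pt(f,u,v)).round(4),f['depth'][v,u])
print('ringL',cab(pt(f,233,162)).round(4),'R',cab(pt(f,319,162)).round(4))
t,M=state();print((M.T@(pt(f,276,161,np.median(f['depth'][160:163,232:235]))-t)).round(4))
for u,v in [(80,8),(450,8),(60,150),(440,150)]: print('slope',cab(pt(f,u,v)).round(4))
print('strip',cab(pt(f,250,30)).round(4),cab(pt(f,225,20)).round(4),cab(pt(f,282,20)).round(4))
g=f['image'][124:146:2,270:292:2].astype(int).sum(2);print(g)
```

```text
280 131 [-0.0423 -0.0158  0.2399] 0.22623475
280 134 [-0.0439 -0.0158  0.2391] 0.22658372
280 137 [-0.0454 -0.0158  0.2381] 0.22620839
283 134 [-0.0436 -0.0176  0.2386] 0.22646903
277 134 [-0.0439 -0.014   0.2392] 0.22614533
277 139 [-0.0463 -0.0139  0.2373] 0.22699718
ringL [-0.1048  0.0035  0.3059] R [-0.1051 -0.0287  0.3062]
[ 0.0464  0.0007 -0.0021]
slope [-0.0113  0.0838  0.2988]
slope [-0.0118 -0.0995  0.2989]
slope [-0.0648  0.1046  0.254 ]
slope [-0.0655 -0.1027  0.2539]
strip [0.0013 0.0013 0.2753] [-0.0026  0.0142  0.285 ] [ 0.0074 -0.0169  0.2768]
[[477 464 449 442 458 473 490 504 511 511 509]
 [397 377 346 340 367 391 414 439 456 471 486]
 [284 261 241 233 255 277 305 335 363 387 411]
 [243 331 445 471 368 256 249 229 250 273 301]
 [382 394 446 518 512 513 515 508 361 282 239]
 [316 337 482 521 514 512 512 513 438 430 428]
 [250 270 460 524 521 507 513 510 408 425 428]
 [213 230 378 478 509 506 501 456 336 424 421]
 [199 202 255 359 416 423 402 330 379 429 424]
 [234 245 219 233 274 279 255 333 440 434 427]
 [250 249 252 248 243 240 270 433 436 441 440]]
```

```bash
python3 -m crank '[[0,0.15,0.5,0,0,0],[0,0,0.5,0,0,0],[0,0,0.5,0,0,0],[0,0,0.5,0,0,0],[0,0,0.5,0,0,0],[0,0,0.5,0,0,0],[0,0,0,0,0,0],[0,0,0,0,0,0]]'
python3 st.py
python3 -c "
from tc import *
print('loop cab',loop())"
```

```text
clock: 16.0
tcp_pos: [0.5451, 0.1705, 0.2491]
orientation: [-2.689, -0.755, -0.976]
contact_force: [0.0, -0.2, 0.2]
grip_width: 0.0142
gripper_force: 59.5
16.0 [0.5451 0.1705 0.2491] yaw x 31.4 z [ 0.548  0.333 -0.767] q [-1.75 -0.06  1.45  2.34 -0.68  0.17 -0.67] F [ 0.  -0.2  0.2]
loop cab [-0.0853095  -0.01024045  0.27984825]
```

```bash
cat > kin.py <<'E'
from h import *
from scipy.optimize import least_squares
import itertools
o=status.get_obs()
D=[([-1.39008591,.47782837,.0223189,1.55647973,-.01150703,1.10929268,-.08310879],[.19207637,.64646045,.23029442]),
([-.5,.42,.51,1.31,-.2,1.47,.05],[.6794,.0493,.4113]),
([-.09,.4,.75,1.6,-.29,1.26,-.02],[.5377,-.3288,.321]),
([-.03,.52,.82,1.65,-.41,1.15,-.22],[.5203,-.3835,.2492]),
([.12,.8,.61,1.79,-.64,.75,-.05],[.5226,-.385,.0059]),
([.01,.6,.77,1.71,-.48,1.02,-.17],[.5227,-.3851,.1749]),
([-.92,.12,.77,1.75,-.09,1.31,-1.25],[.5199,.063,.3762]),
([-1.04,-.27,.62,2.19,.1,.48,-1.48],[.5288,.1512,.3712]),
([-1.33,-.15,.98,2.33,-.1,.21,-1.25],[.5314,.159,.274]),
(list(o['joints']),list(o['tcp_pos']))]
ORI={0:[-.45202275,-3.1087545,.0029446],7:[-2.684,-.756,-.98],8:[-2.685,-.76,-.977],9:list(o['orientation'])}
Z=lambda a:R.from_euler('z',a);Y=lambda a:R.from_euler('y',a)
def fk(q,x,s):
    b1,d1,d2,d3,d4,b7,a1,a2,a3,a4=x
    p=np.zeros(3);T=Z(s[0]*q[0]+b1);p=p+T.apply([a1,0,d1])
    T=T*Y(q[1]);T=T*Z(s[1]*q[2]);p=p+T.apply([a2,0,d2])
    T=T*Y(q[3]);p=p+T.apply([a3,0,0]);T=T*Z(s[2]*q[4]);p=p+T.apply([0,0,d3])
    T=T*Y(q[5]);p=p+T.apply([a4,0,0]);T=T*Z(s[3]*q[6]+b7);p=p+T.apply([0,0,d4]);return p,T
def rs(x,s):
    e=[]
    for i,(q,t) in enumerate(D):
        p,T=fk(q,x,s);e+=list(p-t)
        if i in ORI:e+=list(.3*(R.from_rotvec(ORI[i]).inv()*T).as_rotvec())
    return np.array(e)
def fit():
    best=None
    for s in itertools.product([1,-1],repeat=4):
      for b7 in(0,1.57,3.1,-1.57):
        for b1 in (0,3.1):
            r_=least_squares(rs,[b1,.35,.4,.4,.3,b7,0,0,0,0],args=(s,),loss='soft_l1',f_scale=.05,max_nfev=60)
            if best is None or r_.cost<best[0]: best=(r_.cost,s,r_.x)
    return best
if __name__=='__main__':
    c,s,x=fit();print(c,s,x.round(3).tolist());e=rs(x,s);print(np.abs(e).max(),np.sqrt((e**2).mean()));np.savez('/tmp/kin.npz',s=s,x=x)
E
python3 kin.py; tail -c 200 /dev/null
```

```text
0.0009107416371629692 (-1, -1, -1, -1) [-0.084, 0.297, 0.518, 0.485, 0.317, 1.498, 0.001, 0.015, -0.021, 0.014]
0.018668619666588785 0.006645778801892621
```

```bash
cat > ik.py <<'E'
from kin import *
from tc import *
k=np.load('/tmp/kin.npz');s=k['s'];x=k['x']
lo=np.array([-2.96,-.34,-1.41,.24,-1.37,.17,-2.96]);hi=np.array([2.96,2.1,1.46,2.44,4.51,1.92,2.96])
n=np.array([-.643,0,.766]);E=np.array([-.0455,-.0155,.2345])
def pose(lp,yaw,tilt):  # lp: loop in cab; yaw rel world
    T=R.from_euler('z',yaw,degrees=True)*R.from_matrix(np.diag([1,-1,-1.]))*R.from_euler('y',tilt,degrees=True)
    return o0+Rc@lp-T.apply([.0474,.001,-.0005]),T
def ik(t,T,q0,m):
    f=lambda q:np.r_[(fk(q,x,s)[0]-t)*10,(T.inv()*fk(q,x,s)[1]).as_rotvec()*3,.001*(q-q0)]
    r_=least_squares(f,np.clip(q0,lo+m+1e-3,hi-m-1e-3),bounds=(lo+m,hi-m));p,_=fk(r_.x,x,s)
    return r_.x,np.linalg.norm(p-t),np.linalg.norm((T.inv()*_).as_rotvec())
if __name__=='__main__':
  rng=np.random.default_rng(0);qn=status.get_obs()['joints']
  for dep in(.06,-.03):
   for yaw in(31.85,20,10):
    for tilt in(40,32,25):
     t,T=pose(E+dep*n,yaw,tilt);b=None
     for i in range(8):
        q0=qn if i==0 else np.clip(np.array([rng.uniform(-2,1),rng.uniform(-.2,.8),rng.uniform(-1.3,1.3),2,rng.uniform(-1.2,1.2),.5,rng.uniform(-2,2)]),lo+.1,hi-.1)
        q,e,a=ik(t,T,q0,.05)
        c=e*10+a*3
        if b is None or c<b[0]-1e-3: b=(c,e,a,q)
     print(dep,yaw,tilt,'err mm %.1f deg %.1f'%(b[1]*1e3,np.degrees(b[2])),b[3].round(2))
E
timeout 500 python3 ik.py
```

```text
0.06 31.85 40 err mm 0.0 deg 0.0 [-1.5   0.06  1.32  2.32 -1.17  0.37 -0.17]
0.06 31.85 32 err mm 0.0 deg 0.0 [-1.55  0.11  1.36  2.22 -0.75  0.49 -0.62]
0.06 31.85 25 err mm 0.0 deg 0.0 [-1.53  0.2   1.37  2.13 -0.64  0.65 -0.75]
0.06 20 40 err mm 3.5 deg 0.1 [ 1.08 -0.11 -1.36  2.34 -1.01  0.22 -0.6 ]
0.06 20 32 err mm 0.0 deg 0.0 [-1.75  0.04  1.41  2.23 -0.25  0.35 -1.35]
0.06 20 25 err mm 0.0 deg 0.0 [-1.67  0.18  1.41  2.15 -0.44  0.57 -1.19]
0.06 10 40 err mm 0.3 deg 0.0 [-1.93 -0.02  1.41  2.33  0.96  0.22 -2.78]
0.06 10 32 err mm 0.0 deg 0.0 [-1.83  0.07  1.41  2.23  0.07  0.35 -1.89]
0.06 10 25 err mm 0.0 deg 0.0 [-1.73  0.19  1.41  2.14 -0.28  0.55 -1.55]
-0.03 31.85 40 err mm 1.7 deg 0.7 [-0.16  0.23 -0.12  2.3   4.46  0.22  0.49]
-0.03 31.85 32 err mm 0.0 deg 0.0 [-1.17  0.37  1.02  2.18 -1.25  0.54 -0.21]
-0.03 31.85 25 err mm 0.0 deg 0.0 [-1.2   0.41  1.06  2.09 -0.97  0.63 -0.5 ]
-0.03 20 40 err mm 8.3 deg 3.4 [-1.05  0.26  0.75  2.24 -1.32  0.22 -0.34]
-0.03 20 32 err mm 0.0 deg 0.0 [-1.29  0.36  1.05  2.2  -1.13  0.39 -0.57]
-0.03 20 25 err mm 0.0 deg 0.0 [-1.33  0.43  1.13  2.1  -0.9   0.56 -0.82]
-0.03 10 40 err mm 0.0 deg 0.0 [-0.36  0.22 -0.19  2.3   1.82  0.22  2.62]
-0.03 10 32 err mm 0.0 deg 0.0 [-1.44  0.42  1.15  2.18 -1.    0.35 -0.93]
-0.03 10 25 err mm 0.0 deg 0.0 [-1.44  0.49  1.22  2.09 -0.86  0.55 -1.08]
```

```bash
python3 -m crank '[[0,0,-0.25,0,-0.07,0],[0,0,-0.25,0,-0.07,0],[0,0,-0.25,0,-0.07,0],[0,0,-0.25,0,-0.07,0],[0,0,0,0,0,0],[0,0,0,0,0,0]]' | head -2
python3 st.py
cat > nx.py <<'E'
import sys;from ik import *
# depth k(m along hook normal from E; + outside), yaw, tilt, optional y
kk,yaw,tilt,y=map(float,sys.argv[1:5])
t,M=state();print('loop cab',loop().round(4))
L=E+kk*n;L[1]=y
tt,T=pose(L,yaw,tilt);M=R.from_matrix(M)
print('turn',((M.inv()*T).as_rotvec()/np.radians(45)).round(3),'shift(tool now)',(M.inv().apply(tt-t)/.02).round(2),'shift(after turn)',(T.inv().apply(tt-t)/.02).round(2))
q,e,a=ik(tt,T,status.get_obs()['joints'],.03);print('ik',q.round(2),e,a)
E
python3 nx.py .06 31.85 28 -.0155;python3 nx.py .06 40 28 -.0155;python3 nx.py -.03 40 28 -.009
```

```text
clock: 16.6
tcp_pos: [0.5351, 0.1653, 0.2642]
16.6 [0.5351 0.1653 0.2642] yaw x 31.4 z [ 0.399  0.244 -0.884] q [-1.47 -0.    1.15  2.19 -0.23  0.48 -1.16] F [ 0.1  0.3 -1.7]
loop cab [-0.0909 -0.0094  0.2868]
turn [ 0.004  0.002 -0.008] shift(tool now) [0.16 0.32 0.44] shift(after turn) [0.15 0.32 0.44]
ik [-1.32  0.08  1.09  2.17 -0.52  0.53 -0.85] 6.31564177720345e-08 2.2237830985343166e-07
loop cab [-0.0909 -0.0094  0.2868]
turn [ 0.089  0.002 -0.168] shift(tool now) [0.17 0.61 0.45] shift(after turn) [0.09 0.66 0.41]
ik [-1.19  0.12  1.03  2.15 -0.67  0.62 -0.55] 8.302014632439457e-08 3.367131729767859e-07
loop cab [-0.0909 -0.0094  0.2868]
turn [ 0.089  0.002 -0.168] shift(tool now) [1.11 0.27 4.85] shift(after turn) [1.04 0.75 4.82]
ik [-0.92  0.32  0.76  2.11 -0.97  0.57 -0.32] 8.746667423160927e-08 4.861928989630884e-07
```

```bash
python3 -m crank '[[0,0,0,0.045,0,-0.084],[0,0,0,0.045,0,-0.084],[0.05,0.33,0.2,0,0,0],[0.05,0.33,0.2,0,0,0],[0,0,0,0,0,0],[0,0,0,0,0,0]]' | head -2
python3 st.py;python3 nx.py .02 40 28 -.0155
```

```text
clock: 17.2
tcp_pos: [0.5468, 0.1585, 0.2572]
17.2 [0.5468 0.1585 0.2572] yaw x 39.9 z [ 0.356  0.3   -0.885] q [-1.31  0.13  1.14  2.16 -0.65  0.59 -0.59] F [-0.5 -0.1 -1.6]
loop cab [-0.0848 -0.0151  0.2797]
turn [-0.001  0.005 -0.002] shift(tool now) [0.46 0.21 1.94] shift(after turn) [0.45 0.21 1.94]
ik [-1.13  0.25  1.01  2.13 -0.88  0.64 -0.37] 3.2264001778812564e-08 1.3054989485238773e-07
```

```bash
python3 -m crank '[[0.12,0.05,0.48,0,0,0],[0.12,0.05,0.48,0,0,0],[0.12,0.05,0.48,0,0,0],[0.12,0.05,0.48,0,0,0],[0,0,0,0,0,0],[0,0,0,0,0,0]]' | head -2
python3 st.py;python3 nx.py -.03 40 28 -.01
python3 - <<'E'
from tc import *
f=grab('wrist');i=f['image'];save(cv2.resize(i[80:280,180:380],None,fx=3,fy=3),'w4')
g=grab('side')
E
```

```text
clock: 17.8
tcp_pos: [0.5696, 0.1729, 0.2284]
17.8 [0.5696 0.1729 0.2284] yaw x 40.0 z [ 0.356  0.301 -0.885] q [-1.15  0.25  1.01  2.14 -0.87  0.59 -0.41] F [ 0.5  0.  -0.4]
loop cab [-0.0578 -0.0149  0.2509]
turn [-0.001  0.005 -0.001] shift(tool now) [ 0.5  -0.01  2.5 ] shift(after turn) [ 0.49 -0.02  2.5 ]
ik [-1.03  0.36  0.9   2.11 -1.04  0.62 -0.26] 1.8866807398012743e-08 8.956391275838283e-08
```

View pics/w4.png

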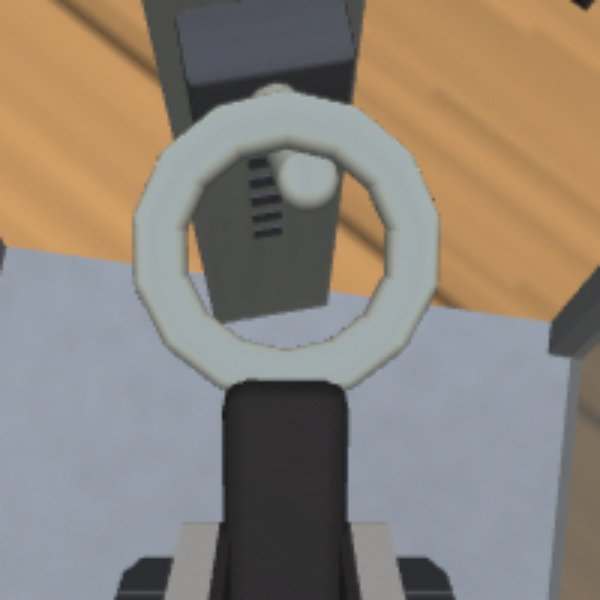

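Close wrist view: the hook tip is at crop (308,178) and the loop hole centre at (286,247). The hook runs up and left to the block at (270,60).

Run:
```python
from tc import *
f=load('wrist');t,M=state()
P=lambda u,v:M.T@(pt(f,180+u/3,80+v/3)-t)
for n_,u,v in [('tip',308,178),('tip',308,190),('tipL',290,175),('near block',272,92),('mid',285,160),('ringL',160,247),('ringR',412,247),('ringT',286,118),('ringTL',195,155)]:
    print(n_,(P(u,v)*1e3).round(1),cab(pt(f,180+u/3,80+v/3)).round(4))
```

```text
tip [53.2  3.8 16.3] [-0.0444 -0.0159  0.2392]
tip [51.5  3.8 16.4] [-0.0458 -0.0161  0.2383]
tipL [53.5  1.3 17.6] [-0.0439 -0.0133  0.2381]
near block [64.2 -1.6 56.9] [-0.0168 -0.0065  0.2084]
mid [55.5  0.6 19. ] [-0.0416 -0.0123  0.2378]
ringL [ 46.3 -15.   -2.4] [-0.0617  0.0006  0.2525]
ringR [46.3 16.5 -2.1] [-0.0572 -0.0305  0.2522]
ringT [62.   0.7 -2.5] [-0.0458 -0.013   0.2598]
ringTL [ 57.6 -10.4  -2.1] [-0.0511 -0.0025  0.2575]
```

```bash
python3 -m crank '[[0.15,0.08,0.1,0,0,0],[0.15,0.08,0.2,0,0,0],[0,0,0.25,0,0,0],[0,0,0.25,0,0,0],[0,0,0,0,0,0],[0,0,0,0,0,0]]'
python3 -m crank '[[0.056,-0.028,0.2,0,0,0],[0.056,-0.028,0.2,0,0,0],[0.056,-0.028,0.2,0,0,0],[0.056,-0.028,0.2,0,0,0],[0,0,0,0,0,0]]'
python3 st.py; python3 -c "
from tc import *
print(loop())"
```

```text
clock: 18.5
tcp_pos: [0.5818, 0.1785, 0.2165]
orientation: [-2.725, -0.991, -0.673]
contact_force: [1.0, 0.0, -0.9]
grip_width: 0.0141
gripper_force: 59.6
clock: 19.0
tcp_pos: [0.5892, 0.1883, 0.2042]
orientation: [-2.724, -0.992, -0.673]
contact_force: [0.1, -0.3, -0.4]
grip_width: 0.0139
gripper_force: 59.6
19.0 [0.5892 0.1883 0.2042] yaw x 40.0 z [ 0.356  0.301 -0.885] q [-1.07  0.34  0.91  2.11 -0.99  0.58 -0.32] F [ 0.1 -0.3 -0.4]
[-0.0330958  -0.01206349  0.22676127]
```

```bash
python3 -m crank '[[0.03,-0.035,0.2,0,0,0],[0.03,-0.035,0.2,0,0,0],[0.03,-0.035,0.2,0,0,0],[0.03,-0.035,0.2,0,0,0],[0,0,0,0,0,0]]'
python3 - <<'E'
from tc import *
print(loop());import subprocess
f=grab('wrist');g=grab('side')
A=cv2.resize(f['image'][80:280,180:380],None,fx=2,fy=2);B=cv2.resize(g['image'][220:360,80:220],(400,400))
save(np.hstack([A,B]),'w5');print(subprocess.getoutput('python3 st.py'))
E
```

```text
clock: 19.5
tcp_pos: [0.5946, 0.1966, 0.1912]
orientation: [-2.724, -0.992, -0.672]
contact_force: [-0.2, 0.1, -0.3]
grip_width: 0.0143
gripper_force: 59.6
[-0.02414019 -0.00791192  0.21367211]
19.6 [0.5947 0.1961 0.1916] yaw x 40.0 z [ 0.356  0.3   -0.885] q [-1.04  0.37  0.88  2.11 -1.04  0.57 -0.29] F [ 0.2 -0.6 -1.3]
```

View pics/w5.png

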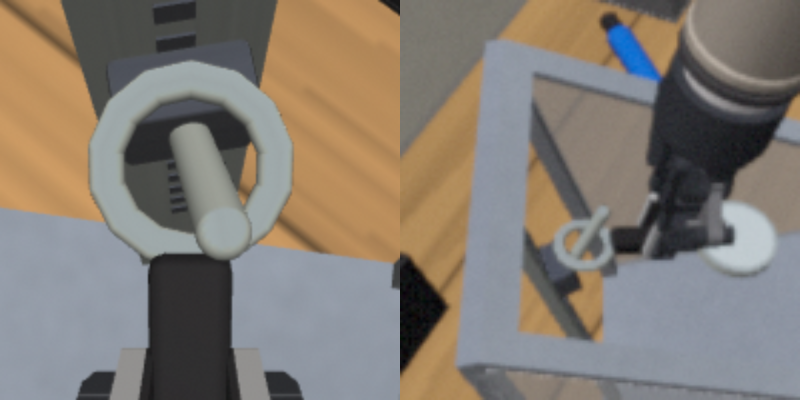

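The hook passes through the loop: its tip is at (222,232) in the left half, and the side view confirms it. Next I raise the mirror slightly and pull back until the far bar of the loop bears on the hook.

```bash
python3 -m crank '[[-0.05,0.04,-0.2,0,0,0],[-0.05,0.04,-0.2,0,0,0],[-0.1,0,0,0,0,0],[-0.1,0,0,0,0,0],[0,0,0,0,0,0]]' | grep -E "tcp|force"
python3 -m crank '[[-0.1,0,0,0,0,0],[0,0,0,0,0,0]]' | grep -E "tcp|force"
python3 -m crank '[[-0.1,0,0,0,0,0],[0,0,0,0,0,0]]' | grep -E "tcp|force"
python3 -m crank '[[-0.1,0,0,0,0,0],[0,0,0,0,0,0]]' | grep -E "tcp|force"
```

```text
tcp_pos: [0.5884, 0.189, 0.1959]
contact_force: [0.1, 0.5, -0.7]
gripper_force: 59.6
tcp_pos: [0.5872, 0.1878, 0.1949]
contact_force: [-1.2, -0.2, -1.1]
gripper_force: 59.6
tcp_pos: [0.5863, 0.187, 0.1943]
contact_force: [1.2, 0.3, -0.7]
gripper_force: 59.5
tcp_pos: [0.5861, 0.1865, 0.1943]
contact_force: [4.0, 3.3, 0.0]
gripper_force: 59.5
```

```bash
python3 -m crank '[[0,0,0,0,0,0],[0,0,0,0,0,0],[0,0,0,0,0,0],[0,0,0,0,0,0],[0,0,0,0,0,0],[0,0,0,0,0,0],[0,0,0,0,0,0],[0,0,0,0,0,0]]' 0.6
python3 - <<'E'
from tc import *
f=grab('wrist');g=grab('side')
A=cv2.resize(f['image'][80:280,180:380],None,fx=2,fy=2);B=cv2.resize(g['image'][220:360,80:220],(400,400))
save(np.hstack([A,B]),'w6')
# numeric: bright grey head points inside cabinet from side camera
P=[]
for v in range(225,370,2):
    for u in range(90,270,2):
        q=cab(pt(g,u,v))
        if abs(q[1])<.06 and -.12<q[0]<-.005 and .02<q[2]<.25: P.append((u,v,*q.round(3)))
P=np.array(P);print(len(P));
for lo_ in np.arange(.02,.25,.02):
    s=P[(P[:,4]>=lo_)&(P[:,4]<lo_+.02)]
    if len(s):print(round(lo_,2),len(s),s[:,2:].mean(0).round(3),s[:,2:].min(0),s[:,2:].max(0))
E
```

```text
clock: 21.5
tcp_pos: [0.5847, 0.1858, 0.1932]
orientation: [-2.724, -0.991, -0.673]
contact_force: [0.8, -1.3, -0.3]
grip_width: 0.0511
gripper_force: 0.0
221
0.06 1 [-0.028 -0.013  0.073] [-0.028 -0.013  0.073] [-0.028 -0.013  0.073]
0.08 4 [-0.029 -0.005  0.089] [-0.033 -0.019  0.08 ] [-0.025  0.009  0.099]
0.1 11 [-0.029  0.007  0.115] [-0.032 -0.004  0.104] [-0.025  0.015  0.12 ]
0.12 10 [-0.027 -0.001  0.129] [-0.033 -0.006  0.121] [-0.023  0.004  0.139]
0.14 12 [-0.027 -0.004  0.149] [-0.032 -0.011  0.14 ] [-0.019 -0.001  0.158]
0.16 12 [-0.031 -0.007  0.168] [-0.084 -0.05   0.16 ] [-0.02  -0.     0.178]
0.18 23 [-0.024 -0.004  0.189] [-0.087 -0.045  0.18 ] [-0.005  0.011  0.199]
0.2 84 [-0.045 -0.008  0.211] [-0.102 -0.05   0.201] [-0.006  0.02   0.219]
0.22 39 [-0.07  -0.021  0.229] [-0.1   -0.051  0.22 ] [-0.028  0.02   0.239]
0.24 25 [-0.1    0.004  0.244] [-0.118 -0.055  0.24 ] [-0.043  0.035  0.249]
```

```bash
python3 -m crank '[[0,0,-0.3,0,0,0],[0,0,-0.6,0,0,0],[-0.2,0,-0.8,0,0,0],[-0.2,0,-0.8,0,0,0],[-0.2,0,-0.8,0,0,0],[-0.2,0,-0.8,0,0,0],[-0.2,0,-0.8,0,0,0],[-0.2,0,-0.8,0,0,0],[-0.2,0,-0.8,0,0,0],[-0.2,0,-0.8,0,0,0],[0,0,0,0,0,0],[0,0,0,0,0,0]]'
python3 -m crank '[[0,0,0,0,0,0],[0,0,0,0,0,0],[0,0,0,0,0,0],[0,0,0,0,0,0],[0,0,0,0,0,0],[0,0,0,0,0,0],[0,0,0,0,0,0],[0,0,0,0,0,0],[0,0,0,0,0,0],[0,0,0,0,0,0]]' >/dev/null
cat > mir.py <<'E'
from tc import *
g=grab('side');P=[]
for v in range(225,370,1):
    for u in range(90,270,1):
        q=cab(pt(g,u,v))
        if abs(q[1])<.06 and -.12<q[0]<-.0175 and .02<q[2]<.25: P.append(q)
P=np.array(P)
for lo_ in np.arange(.02,.25,.02):
    s=P[(P[:,2]>=lo_)&(P[:,2]<lo_+.02)]
    if len(s):print(round(lo_,2),len(s),s.mean(0).round(3),s.min(0).round(3),s.max(0).round(3))
E
python3 mir.py;python3 st.py
```

```text
clock: 22.8
tcp_pos: [0.5119, 0.1246, 0.3053]
orientation: [-2.723, -0.99, -0.671]
contact_force: [-0.3, 0.4, 0.4]
grip_width: 0.0515
gripper_force: 0.0
0.02 1 [-0.021 -0.032  0.039] [-0.021 -0.032  0.039] [-0.021 -0.032  0.039]
0.06 7 [-0.029 -0.009  0.074] [-0.033 -0.021  0.069] [-0.025  0.     0.077]
0.08 16 [-0.029 -0.005  0.091] [-0.035 -0.021  0.082] [-0.024  0.011  0.099]
0.1 43 [-0.029  0.009  0.113] [-0.035 -0.01   0.101] [-0.024  0.017  0.12 ]
0.12 50 [-0.027 -0.002  0.128] [-0.033 -0.016  0.12 ] [-0.02   0.005  0.139]
0.14 47 [-0.027 -0.004  0.15 ] [-0.032 -0.015  0.14 ] [-0.018 -0.     0.16 ]
0.16 45 [-0.026 -0.004  0.17 ] [-0.03  -0.016  0.16 ] [-0.019  0.     0.179]
0.18 50 [-0.023 -0.005  0.186] [-0.029 -0.016  0.18 ] [-0.019  0.01   0.2  ]
0.2 79 [-0.022 -0.001  0.212] [-0.035 -0.012  0.201] [-0.018  0.009  0.22 ]
0.22 61 [-0.038 -0.013  0.231] [-0.047 -0.02   0.22 ] [-0.026 -0.008  0.24 ]
23.85 [0.5117 0.1249 0.3053] yaw x 40.0 z [ 0.354  0.301 -0.885] q [-1.3  -0.2   0.99  2.17 -0.04  0.64 -1.13] F [-0.3 -0.2 -0.7]
```

```bash
python3 -c "
from h import *
a=eyes.grab_frame('side')['image'].astype(int);b=eyes.grab_frame('side')['image'].astype(int);print(abs(a-b)[225:370,90:270].mean())
print(r.hand_in())"
```

```text
1.6008684546615581
the job is handed in; nothing more can be done
None
```

The mirror hangs loop up on the hook, with the gripper withdrawn from the cabinet. I handed the job in at about 24 s, and no verdict came back; by camera depth the mirror looked vertical and still, and I felt no contact except the deliberate touch on the hook.

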